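Line up the cleaner bottles by height on the drip tray

TASK

Tidy the four cleaner bottles away onto the drip tray, in a row by height: the tallest on the mat next to the soap dispenser, then step by step down to the shortest on the mat next to the measuring jug. Stand each one upright in the middle of its own mat, setting it down gently without dropping it or knocking any bottle over, and leave the dispenser and the jug where they are.

Things in the scene. Friction and masses are not known exactly. Their poses are not given: they have to be found in the camera images.
- white_bottle: Tallest of the four cleaner bottles: white with a blue screw cap, loose and closed, 330 g give or take a third, standing upright; 158 mm tall in all, round body 60 mm in diameter, pale blue label with a blue band. Its top 36 mm are slim: screw cap 34 mm in diameter and 24 mm tall, under it 12 mm of neck 30 mm in diameter, so it can be gripped by cap and neck from above. Origin: centre of its underside; z up along the bottle
- green_bottle: Second tallest of the four cleaner bottles: green with a red screw cap, loose and closed, 250 g give or take a third, standing upright; 136 mm tall in all, round body 56 mm in diameter, pale yellow label with a red band. Its top 36 mm are slim: screw cap 32 mm in diameter and 24 mm tall, under it 12 mm of neck 28 mm in diameter, so it can be gripped by cap and neck from above. Origin: centre of its underside; z up along the bottle
- pink_bottle: Third tallest of the four cleaner bottles: pink with a white screw cap, loose and closed, 170 g give or take a third, standing upright; 114 mm tall in all, round body 52 mm in diameter, pale label with a white band. Its top 36 mm are slim: screw cap 32 mm in diameter and 24 mm tall, under it 12 mm of neck 28 mm in diameter, so it can be gripped by cap and neck from above. Origin: centre of its underside; z up along the bottle
- navy_bottle: Shortest of the four cleaner bottles: dark navy blue with a black screw cap, loose and closed, 100 g give or take a third, standing upright; 92 mm tall in all, round body 46 mm in diameter, grey-blue label with a black band. Its top 36 mm are slim: screw cap 28 mm in diameter and 24 mm tall, under it 12 mm of neck 24 mm in diameter, so it can be gripped by cap and neck from above. Origin: centre of its underside; z up along the bottle
- mat_1: First of four alike black rubber mats in a row, counted from the robot's left (+y) to its right in every start: fixed disc 76 mm in diameter, 4 mm thick. Origin: centre of its underside; its top is 4 mm above that, 7 mm above the worktop. The mats lie in one straight row, 92 mm from centre to centre, within 7 degrees of crosswise to the robot
- mat_2: Second of four alike black rubber mats in a row, counted from the robot's left (+y) to its right in every start: fixed disc 76 mm in diameter, 4 mm thick. Origin: centre of its underside; its top is 4 mm above that, 7 mm above the worktop. They lie in a fixed steel drip tray 110 mm by 380 mm with a rim 12 mm high
- mat_3: Third of four alike black rubber mats in a row, counted from the robot's left (+y) to its right in every start: fixed disc 76 mm in diameter, 4 mm thick. Origin: centre of its underside; its top is 4 mm above that, 7 mm above the worktop. The mats lie in one straight row, 92 mm from centre to centre, within 7 degrees of crosswise to the robot
- mat_4: Fourth of four alike black rubber mats in a row, counted from the robot's left (+y) to its right in every start: fixed disc 76 mm in diameter, 4 mm thick. Origin: centre of its underside; its top is 4 mm above that, 7 mm above the worktop. They lie in a fixed steel drip tray 110 mm by 380 mm with a rim 12 mm high
- dispenser: Soap dispenser: round steel bottle 64 mm in diameter with a black pump head, 156 mm tall, its black spout reaching 49 mm from the axis roughly towards the robot. It stands on the worktop just beyond one end of the tray, about 98 mm from the centre of the end mat; which end changes. Loose (600 g), not to be moved. Origin: centre of its underside
- jug: Measuring jug: pale grey-blue open plastic beaker with side handle, pouring lip and red scale marks, 76 mm in diameter at the rim, 95 mm tall, handle reaching 64 mm from the axis roughly away from the robot. It stands on the worktop just beyond the other end of the tray, about 98 mm from the centre of the end mat there. Loose (250 g), not to be moved. Origin: centre of its underside
Not all that is in view belongs to the job. What is shaped like the mat_2 but purple or red is not meant. Leave any orange look-alike of the green_bottle alone.

How it is judged:
At the end, for the whole second after the job is handed in: Each bottle stands upright (within 0.1 rad) and still on its own mat, its centre within 15 mm of the mat's centre: white, green, pink, navy from the mat by the soap dispenser to the mat by the jug; dispenser and jug are within 30 mm of where they stood (((horizontal distance between dispenser and mat_1 below 0.18 m and horizontal distance between white_bottle and mat_1 below 0.015 m and z of white_bottle in the frame of mat_1 between 0.001 and 0.009 m and horizontal distance between green_bottle and mat_2 below 0.015 m and z of green_bottle in the frame of mat_2 between 0.001 and 0.009 m and horizontal distance between pink_bottle and mat_3 below 0.015 m and z of pink_bottle in the frame of mat_3 between 0.001 and 0.009 m and horizontal distance between navy_bottle and mat_4 below 0.015 m and z of navy_bottle in the frame of mat_4 between 0.001 and 0.009 m) or (horizontal distance between dispenser and mat_4 below 0.18 m and horizontal distance between white_bottle and mat_4 below 0.015 m and z of white_bottle in the frame of mat_4 between 0.001 and 0.009 m and horizontal distance between green_bottle and mat_3 below 0.015 m and z of green_bottle in the frame of mat_3 between 0.001 and 0.009 m and horizontal distance between pink_bottle and mat_2 below 0.015 m and z of pink_bottle in the frame of mat_2 between 0.001 and 0.009 m and horizontal distance between navy_bottle and mat_1 below 0.015 m and z of navy_bottle in the frame of mat_1 between 0.001 and 0.009 m)) and angle between each of white_bottle, green_bottle, pink_bottle, navy_bottle's own z axis and vertical below 0.1 rad and linear speed of each of white_bottle, green_bottle, pink_bottle, navy_bottle below 0.02 m/s and distance of each of dispenser, jug from where it was at the start of the episode below 0.03 m); the robot touches nothing.
It fails at once if a bottle is knocked over (angle between any of white_bottle, green_bottle, pink_bottle, navy_bottle's own z axis and vertical above 0.8 rad).
It fails at once if a bottle is dropped (falls free by more than about 15 mm) ((contact force between white_bottle and anything else below 0.02 N and linear speed of white_bottle above 0.55 m/s) or (contact force between green_bottle and anything else below 0.02 N and linear speed of green_bottle above 0.55 m/s) or (contact force between pink_bottle and anything else below 0.02 N and linear speed of pink_bottle above 0.55 m/s) or (contact force between navy_bottle and anything else below 0.02 N and linear speed of navy_bottle above 0.55 m/s)).
It fails at once if the soap dispenser or the measuring jug is pushed more than 30 mm from where it stood, or knocked over (distance of any of dispenser, jug from where it was at the start of the episode above 0.03 m or angle between any of dispenser, jug's own z axis and vertical above 0.5 rad).
It also fails if it takes over 120 s, if anything falls off the work surface, if the arm or the gripper's body presses on something with over 40 N, if the wrist force passes 120 N, or if a joint passes its speed limit or range.

ROBOT

A 7-joint arm with a two-finger parallel gripper is mounted at the origin on the work surface. World frame = base frame: x ahead of the robot, y to its left, z up, the work surface at z = 0. Lengths are in m, angles in rad, forces in N, time in s.
With the tool pointing down it reaches from about 0.4 to 0.85 m from the base axis. Payload 10.4 kg.
Tool frame: the origin (TCP) lies at the very end of the fingers, on their centre line; the grasp point (between the pads) lies 19 mm behind it; x points along the fingers, z is the direction in which the jaws open and shut, and the axes are right-handed (so a half turn about x gives the same grasp; the last joint's range is limited). The gripper opens to 85 mm and grips with 20 to 120 N. Pads are 22 mm wide; open, the fingers measure 114 mm over their backs; the gripper's body (76 mm by 85 mm) begins 54 mm behind the grasp point. The pads swing forward as they close: fully open they stand 13 mm farther back than shut.
Start: joints at [-1.228, 0.332, -0.065, 1.46, 0.022, 1.35, -0.088], TCP at [0.224, 0.584, 0.231] pointing down, gripper open.
Joint ranges: [-2.6, 2.6], [-0.5, 2.12], [-1.47, 1.34], [0.16, 2.42], [-1.27, 4.41], [0.06, 2.06], [-2.6, 2.6]. Speed limits (rad/s): [2.22, 2.22, 2.79, 2.79, 3.14, 3.14, 3.14].

INTERFACE

Orientations are given as a unit quaternion [x, y, z, w].
In Python, from workcell import readout, camera, manip gives the robot as it stands.
- The arm moves only by the shell command python3 -m inch 'ROWS' [FORCE]. ROWS is JSON, a list of rows, each a list of 3 entries, a list of its own where there are three numbers: the turn, a rotation vector about the tool's x, y, z in degrees, then the shift along the tool's x, y, z in mm, then the closure, from 0 (fully open) to 1 (shut). In form: [[[wx, wy, wz], [dx, dy, dz], hand], ...]. A call has 1 to 10 rows; each row is the pose to reach, as a shift and turn from the pose measured when the call began, along the tool's axes at that moment; what a row does not reach only later rows make up. A row lasts 1/8 s, in which the tool goes at most 62.5 mm and 10.7 degrees, less where a joint would pass 70% of its speed; a pose out of reach is approached as far as the arm can. A call with a gripper value outside its range is refused whole. The fingers move at their own pace and stop on an object; FORCE is the grip in N (left out, the last holds). Time passes only in rows, so rows that repeat a pose let the fingers close. It gives the time, the measured TCP pose, the force and the opening at its end, in the units of the state.
- readout.get_obs(): the state, without advancing time (a new reading comes with each control period).
- camera(name): name is "side" or "top"; returns a dict with "pixels" (480x640x3 uint8, red, green, blue), "range_z" (480x640 float32, m along the optical axis (not along the pixel's ray), 0 where there is no reading), "intrinsics" (3x3 intrinsics, pixels), "dist" ([k1, k2, p1, p2, k3] as OpenCV has them; the pictures are not rectified), "extrinsics" (4x4, takes a point from world to camera coordinates). Camera axes: x right, y down, z forward; pixel columns grow to the right and rows downward; lengths in m; the calibration is good to about 2 mm. A picture is of the moment at which its call begins.
- manip.hand_in(): hands the job in, once; it reports no verdict.
The state is a dict: "clock": time; "joint_pos": joint angles; "joint_velocities": joint speeds; "tau": joint torques, N m; "position": TCP position; "ee_rot": TCP orientation; "ft_force": force on the tool from outside, world axes, zero at the start; "torque": the same for the moment, N m; "grip_width": opening from 0.0 (shut) to 1.0 (fully open).
Only numpy, scipy, OpenCV 4.12 (cv2) and the standard library are available. Lean on these libraries where they do the work, as an engineer would, in place of code of your own. Each camera call takes 0.05 s, during which the arm holds its last target.

## Working session

There is one attempt and no reset: what is moved stays moved. The work goes in short steps, Python scripts to look and compute and a shell command to move; the robot and the scene stay as the last step left them, time stands still between calls to the robot, and variables do not carry over. Pictures are saved under pics/ and viewed, and the job is handed in when it is done.

```bash
ls; mkdir -p pics; python3 - <<'E'
from workcell import readout, camera, manip
import cv2, numpy as np
o=readout.get_obs(); print({k:np.round(v,3).tolist() for k,v in o.items()})
for n in ['top','side']:
    c=camera(n); cv2.imwrite(f'pics/{n}0.png',c['pixels'][:,:,::-1]); print(n,c['intrinsics'],c['dist'],c['extrinsics'])
    np.savez(f'{n}0.npz',**c)
E
```

```text
pics
{'clock': 0.0, 'joint_pos': [-1.228, 0.333, -0.065, 1.461, 0.022, 1.35, -0.089], 'joint_velocities': [-0.0, 0.0, -0.001, 0.0, -0.001, -0.001, 0.001], 'tau': [0.001, -62.542, 0.05, -39.16, 0.016, 0.01, -0.0], 'position': [0.223, 0.583, 0.231], 'ee_rot': [-0.401, 0.583, 0.4, 0.582], 'ft_force': [0.155, 0.421, 0.074], 'torque': [-0.017, 0.032, -0.01], 'grip_width': 1.004}
top [[591.74344638   0.         314.68832049]
 [  0.         591.74344638 250.71644257]
 [  0.           0.           1.        ]] [-0.18564682  0.          0.          0.          0.        ] [[-0.02298797 -0.99962048 -0.0151804   0.03785429]
 [-0.99710178  0.02402627 -0.07218579  0.59981046]
 [ 0.07252312  0.013477   -0.99727567  0.9562295 ]
 [ 0.          0.          0.          1.        ]]
side [[462.7595012    0.         317.44636262]
 [  0.         462.7595012  242.0167548 ]
 [  0.           0.           1.        ]] [0.02318375 0.         0.         0.         0.        ] [[ 0.98845839 -0.15071517  0.01532832 -0.5917995 ]
 [-0.07055706 -0.54754549 -0.83379592  0.09701803]
 [ 0.13405864  0.82309105 -0.55185995  0.77359656]
 [ 0.          0.          0.          1.        ]]
```

View pics/top0.png

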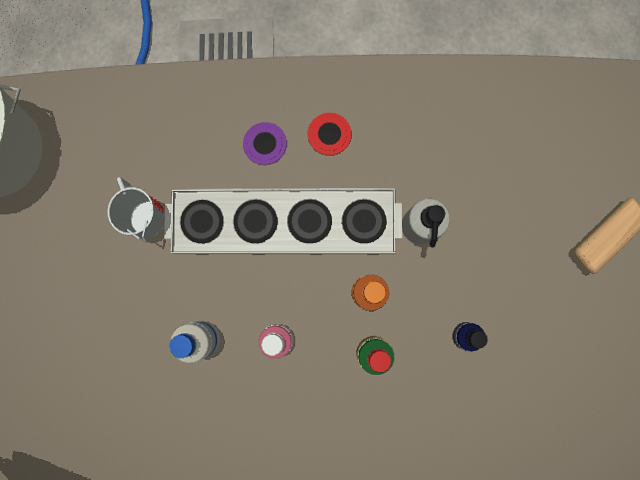

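View pics/side0.png

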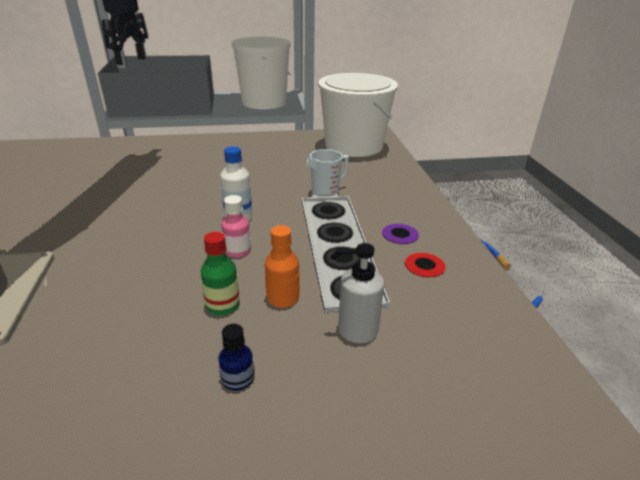

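The top view (image right = −y, up = +x) shows:
- **Mats:** four black mats in the tray at (202,221), (256,221), (310,221) and (364,221). The purple (265,143) and red (330,134) discs are decoys.
- **Ends of the tray:** the jug is at (133,212), beside mat_1. The dispenser is at (430,218), beside mat_4.
- **Bottles:** white cap (182,346), pink bottle's white cap (272,345), green bottle's red cap (380,361), navy (478,340).
- **Look-alike:** the orange bottle at (371,292) is to be left alone. The real green one has the green body and red cap.

I'll enlarge the crops to confirm.

```bash
python3 - <<'E'
import cv2, numpy as np
im=cv2.imread('pics/top0.png')
cv2.imwrite('pics/topA.png',cv2.resize(im[300:400,150:310],None,fx=5,fy=5,interpolation=cv2.INTER_CUBIC))
cv2.imwrite('pics/topB.png',cv2.resize(im[260:390,340:500],None,fx=4.5,fy=4.5,interpolation=cv2.INTER_CUBIC))
cv2.imwrite('pics/topC.png',cv2.resize(im[175:270,165:405],None,fx=3.3,fy=3.3,interpolation=cv2.INTER_CUBIC))
E
```

```text
(no output)
```

View pics/topA.png

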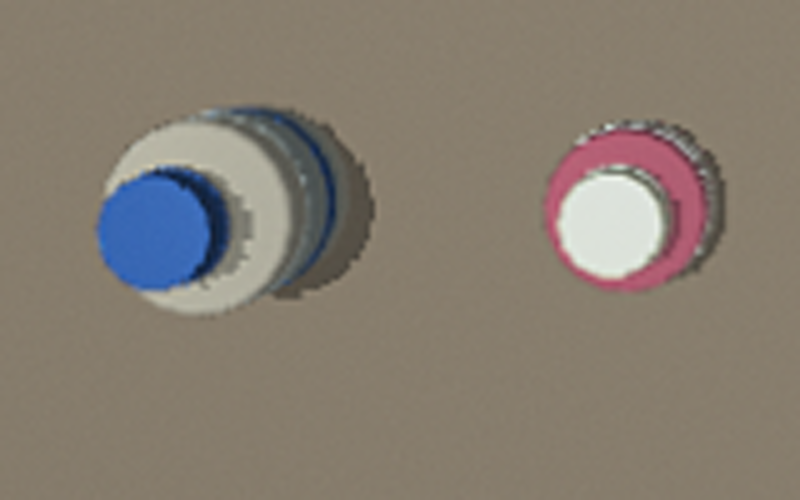

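View pics/topB.png

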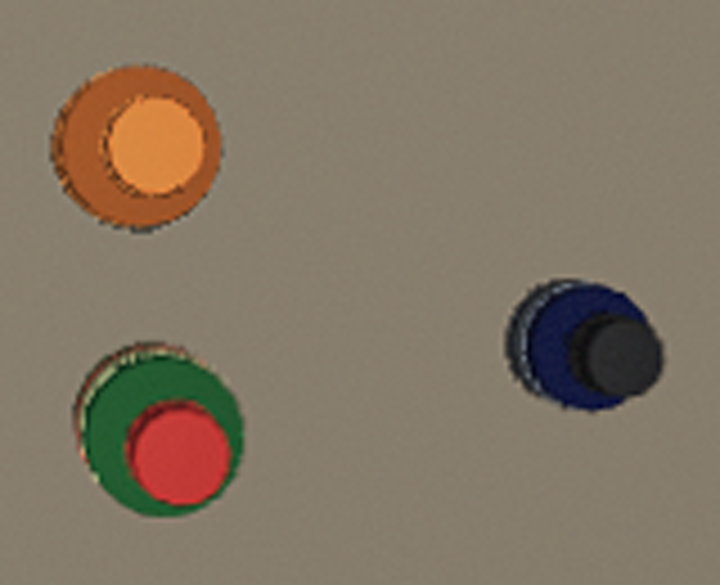

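View pics/topC.png

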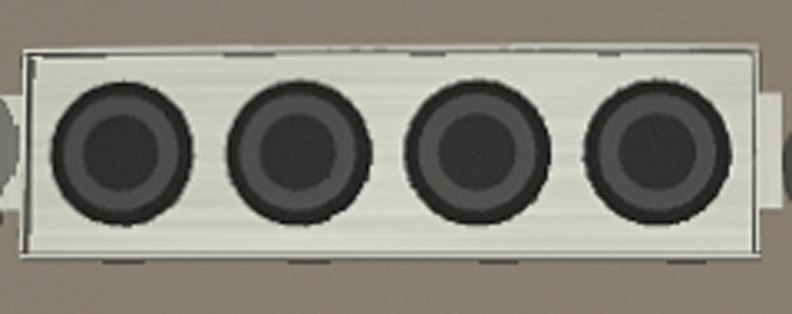

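The crops confirm it: the green body with red cap is at B(182,455), and the orange look-alike at B(155,145) stays put. The cap-top centres in the crops are white A(154,231), pink A(611,224), green B(182,455) and navy B(624,356). The mats are at C(122,153), (299,153), (478,153) and (658,152).

```bash
cat > h.py <<'E'
import numpy as np, cv2
from scipy.spatial.transform import Rotation as R
def ray(c,px,z):
    u=cv2.undistortPoints(np.array([[px]],float),c['intrinsics'],c['dist']).ravel()
    T=c['extrinsics'];Rm=T[:3,:3];C=-Rm.T@T[:3,3];d=Rm.T@np.array([u[0],u[1],1])
    return C+d*(z-C[2])/d[2]
def up(X,Y,s,x0,y0): return ((X+.5)/s-.5+x0,(Y+.5)/s-.5+y0)
def bp(c,px):
    i,j=int(round(px[1])),int(round(px[0])); zz=np.median(c['range_z'][i-2:i+3,j-2:j+3])
    u=cv2.undistortPoints(np.array([[px]],float),c['intrinsics'],c['dist']).ravel()
    T=c['extrinsics'];return T[:3,:3].T@(np.array([u[0],u[1],1])*zz-T[:3,3])
def goto(pos,yaw_close=None):
    "shift & turn in tool axes; yaw_close = angle deg of jaw axis(tool z) in world, tool pointing down"
    from workcell import readout
    o=readout.get_obs();r=R.from_quat(o['ee_rot']);p=np.array(o['position'])
    print('t',round(o['clock'],2),'tcp',p.round(4),'tool x',r.apply([1,0,0]).round(3),'jaw z',r.apply([0,0,1]).round(3),'F',np.round(o['ft_force'],1),'g',round(o['grip_width'],3))
    if pos is not None:
        print('shift mm',(r.inv().apply(np.array(pos)-p)*1000).round(1))
    if yaw_close is not None:
        for a in (yaw_close,yaw_close+180):
            a=np.radians(a);x=np.array([0,0,-1.]);z=np.array([np.cos(a),np.sin(a),0]);y=np.cross(z,x)
            t=R.from_matrix(np.column_stack([x,y,z]));print('turn',np.degrees((r.inv()*t).as_rotvec()).round(1))
E
python3 - <<'E'
from h import *
c=dict(np.load('top0.npz')); s=dict(np.load('side0.npz'))
for n,p,z in [('white',up(154,231,5,150,300),.158),('pink',up(611,224,5,150,300),.114),('green',up(182,455,4.5,340,260),.136),('orange',up(155,145,4.5,340,260),.136),('navy',up(624,356,4.5,340,260),.092)]+[(f'm{i+1}',up(x,y,3.3,165,175),.007) for i,(x,y) in enumerate([(122,153),(299,153),(478,153),(658,152)])]+[('jug',(131,212),.095),('disp',(433,214),.15)]:
    print(n,np.round(p,1),ray(c,p,z).round(4),bp(c,p).round(4))
m=cv2.inRange
# side view check: cap tops
for n,p,z in [('white',(233,152),.158),('pink',(233,201),.114),('green',(215,239),.136),('navy',(233,331),.092)]+[(f'm{i+1}',p,.007) for i,p in enumerate([(328,210),(335,232),(343,258)])]: print(n,ray(s,p,z).round(3))
goto([.22,.58,.23],90)
E
```

```text
white [180.4 345.8] [0.4588 0.2173 0.158 ] [0.4588 0.2172 0.1584]
pink [271.8 344.4] [0.4554 0.0896 0.114 ] [0.4555 0.0896 0.1143]
green [380.1 360.7] [ 0.43   -0.0689  0.136 ] [ 0.4301 -0.0689  0.1367]
orange [374.1 291.8] [ 0.5302 -0.0628  0.136 ] [ 0.5302 -0.0627  0.1367]
navy [478.3 338.7] [ 0.4535 -0.2261  0.092 ] [ 0.4535 -0.2259  0.0926]
m1 [201.6 221. ] [0.6569 0.2152 0.007 ] [0.6569 0.2152 0.0069]
m2 [255.3 221. ] [0.6544 0.1233 0.007 ] [0.6544 0.1232 0.0071]
m3 [309.5 221. ] [0.652  0.0315 0.007 ] [0.652  0.0315 0.0072]
m4 [364.  220.7] [ 0.6503 -0.0604  0.007 ] [ 0.6503 -0.0604  0.0068]
jug [131 212] [0.6633 0.3106 0.095 ] [0.6762 0.3395 0.008 ]
disp [433 214] [ 0.6405 -0.1508  0.15  ] [ 0.6396 -0.1495  0.1567]
white [0.459 0.202 0.158]
pink [0.455 0.081 0.114]
green [ 0.43  -0.077  0.136]
navy [ 0.453 -0.23   0.092]
m1 [0.655 0.213 0.007]
m2 [0.654 0.12  0.007]
m3 [0.652 0.027 0.007]
t 0.1 tcp [0.2234 0.5833 0.2306] tool x [-0.    -0.001 -1.   ] jaw z [ 0.358  0.934 -0.001] F [ 1.9  0.1 -1. ] g 1.006
shift mm [ 0.6  2.  -4.3]
turn [-21.   -0.1  -0. ]
turn [ 1.59e+02 -0.00e+00  1.00e-01]
```

```bash
python3 - <<'E'
from h import *
goto([.4588,.2173,.22],0)
E
```

```text
t 0.1 tcp [0.2234 0.5833 0.2306] tool x [-0.    -0.001 -1.   ] jaw z [ 0.358  0.934 -0.001] F [ 1.9  0.1 -1. ] g 1.006
shift mm [  10.9 -350.7 -257.6]
turn [69.  -0.1  0. ]
turn [-1.11e+02 -0.00e+00 -1.00e-01]
```

```bash
python3 -m inch '[[[10,0,0],[0,-40,-30],0.2],[[20,0,0],[2,-80,-60],0.2],[[30,0,0],[4,-120,-90],0.3],[[40,0,0],[6,-170,-125],0.3],[[50,0,0],[8,-220,-160],0.3],[[60,0,0],[10,-270,-200],0.3],[[69,0,0],[11,-320,-235],0.3],[[69,0,0],[11,-351,-258],0.3],[[69,0,0],[11,-351,-258],0.3],[[69,0,0],[11,-351,-258],0.3]]' 40
python3 - <<'E'
from h import *
goto([.4588,.2173,.129],0)
E
```

```text
clock: 1.35
position: [0.4584, 0.2175, 0.2197]
ee_rot: [-0.001, 0.707, 0.0, 0.707]
ft_force: [0.2, -0.1, -0.8]
grip_width: 0.701
t 1.35 tcp [0.4584 0.2175 0.2197] tool x [-0.001 -0.001 -1.   ] jaw z [ 1.     0.002 -0.001] F [ 0.2 -0.1 -0.8] g 0.701
shift mm [90.7 -0.1  0.5]
turn [ 0.1 -0.1  0.1]
turn [-1.799e+02 -1.000e-01 -1.000e-01]
```

Tool axes now line up with the world: x = down, y = +y, z = +x. Next I descend and grip the white bottle.

```bash
python3 -m inch '[[[0,0,0],[30,0,0],0.3],[[0,0,0],[60,0,0.5],0.3],[[0,0,0],[80,0,0.5],0.3],[[0,0,0],[91,0,0.5],0.3],[[0,0,0],[91,0,0.5],0.3],[[0,0,0],[91,0,0.5],0.5],[[0,0,0],[91,0,0.5],0.6],[[0,0,0],[91,0,0.5],1],[[0,0,0],[91,0,0.5],1],[[0,0,0],[91,0,0.5],1]]' 40
python3 - <<'E'
from h import *
goto([.6503,-.0604,.2])
c=__import__('workcell').camera('side');cv2.imwrite('pics/s1.png',cv2.resize(c['pixels'][80:300,140:380,::-1],None,fx=2.6,fy=2.6))
goto(None)
E
```

```text
clock: 2.6
position: [0.459, 0.2179, 0.1296]
ee_rot: [-0.001, 0.707, 0.001, 0.707]
ft_force: [-3.0, 0.4, 6.3]
grip_width: 0.384
t 2.6 tcp [0.459  0.2179 0.1296] tool x [-0. -0. -1.] jaw z [ 1.     0.002 -0.   ] F [-3.   0.4  6.3] g 0.384
shift mm [ -70.4 -278.6  190.8]
t 2.65 tcp [0.459  0.2179 0.1296] tool x [-0. -0. -1.] jaw z [ 1.     0.002 -0.   ] F [-2.3  0.   6.4] g 0.384
```

View pics/s1.png

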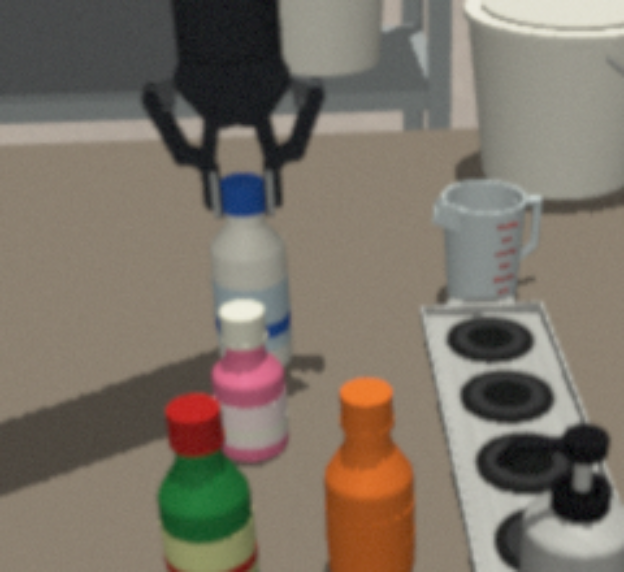

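The fingers hold the blue cap at (243,193). The opening is about 33 mm, which matches the 34 mm cap. I'll lift 70 mm and carry to mat_4.

```bash
python3 -m inch '[[[0,0,0],[-15,0,0],1],[[0,0,0],[-40,0,0],1],[[0,0,0],[-70,0,0],1],[[0,0,0],[-70,-25,17],1],[[0,0,0],[-70,-60,41],1],[[0,0,0],[-70,-100,68],1],[[0,0,0],[-70,-140,96],1],[[0,0,0],[-70,-180,123],1],[[0,0,0],[-70,-215,147],1],[[0,0,0],[-70,-245,168],1]]'
python3 -m inch '[[[0,0,0],[0,-15,10],1],[[0,0,0],[0,-27,19],1],[[0,0,0],[0,-33,23],1],[[0,0,0],[0,-33,23],1],[[0,0,0],[0,-33,23],1]]'
python3 - <<'E'
from h import *
goto([.6503,-.0604,.1366],0)
E
```

```text
clock: 3.9
position: [0.628, -0.0285, 0.2002]
ee_rot: [-0.0, 0.707, 0.0, 0.707]
ft_force: [0.4, 0.7, -4.0]
grip_width: 0.381
clock: 4.53
position: [0.6509, -0.0603, 0.2002]
ee_rot: [-0.001, 0.707, 0.001, 0.707]
ft_force: [-0.1, 0.0, -3.9]
grip_width: 0.38
t 4.53 tcp [ 0.6509 -0.0603  0.2002] tool x [-0.001  0.    -1.   ] jaw z [ 1.     0.002 -0.001] F [-0.1  0.  -3.9] g 0.38
shift mm [63.6 -0.1 -0.5]
turn [ 0.1 -0.  -0. ]
turn [-1.799e+02  0.000e+00 -1.000e-01]
```

```bash
python3 -m inch '[[[0,0,0],[20,0,0],1],[[0,0,0],[40,0,0],1],[[0,0,0],[52,0,0],1],[[0,0,0],[57,0,0],1],[[0,0,0],[59,0,0],1],[[0,0,0],[60,0,0],1],[[0,0,0],[61,0,0],1],[[0,0,0],[62,0,0],1],[[0,0,0],[62,0,0],1]]'
python3 -m inch '[[[0,0,0],[1,0,0],1],[[0,0,0],[1,0,0],1]]'
python3 - <<'E'
from h import *
goto([.6503,-.0604,.1366],0)
c=__import__('workcell').camera('side');cv2.imwrite('pics/s2.png',cv2.resize(c['pixels'][130:350,270:480,::-1],None,fx=2.6,fy=2.6))
goto(None)
E
```

```text
clock: 5.65
position: [0.6509, -0.0603, 0.1382]
ee_rot: [-0.001, 0.707, 0.001, 0.707]
ft_force: [0.2, -0.6, -4.3]
grip_width: 0.383
clock: 5.9
position: [0.6508, -0.0603, 0.1371]
ee_rot: [-0.001, 0.707, 0.001, 0.707]
ft_force: [-0.1, 0.3, -4.1]
grip_width: 0.383
t 5.9 tcp [ 0.6508 -0.0603  0.1371] tool x [-0.001  0.    -1.   ] jaw z [ 1.     0.002 -0.001] F [-0.1  0.3 -4.1] g 0.383
shift mm [ 0.5 -0.1 -0.5]
turn [ 0.1 -0.  -0. ]
turn [-1.799e+02  0.000e+00 -1.000e-01]
t 5.95 tcp [ 0.6509 -0.0603  0.1372] tool x [-0.001  0.    -1.   ] jaw z [ 1.     0.002 -0.001] F [-0.3  0.7 -4.3] g 0.38
```

View pics/s2.png

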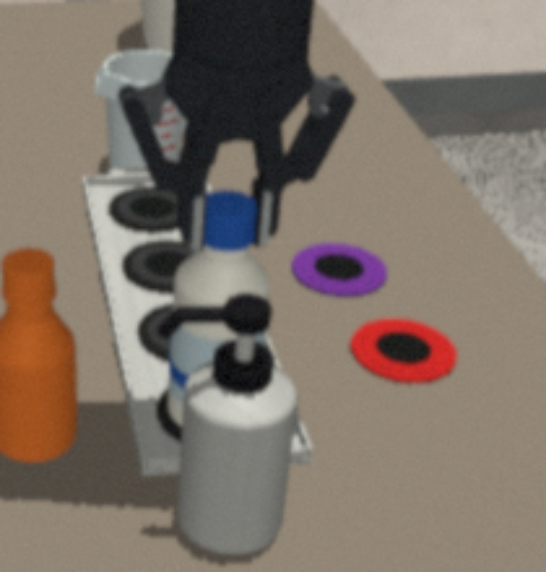

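White is above mat_4 at (175,405), but the force is still full weight, so it isn't touching yet. I'll go down in 1 mm steps.

```bash
python3 -m inch '[[[0,0,0],[1,0,0],1],[[0,0,0],[1,0,0],1]]'; python3 -m inch '[[[0,0,0],[1,0,0],1],[[0,0,0],[1,0,0],1]]'
```

```text
clock: 6.2
position: [0.6511, -0.0603, 0.1368]
ee_rot: [-0.001, 0.707, 0.001, 0.707]
ft_force: [-1.9, -0.1, 1.2]
grip_width: 0.383
clock: 6.45
position: [0.6513, -0.0604, 0.1368]
ee_rot: [-0.0, 0.707, 0.001, 0.707]
ft_force: [-3.3, 0.7, 6.1]
grip_width: 0.381
```

Contact: the force has gone from −4 to +6 N. I'll open gradually to 0.3 closure and go straight up.

```bash
python3 -m inch '[[[0,0,0],[0,0,0],0.55],[[0,0,0],[0,0,-0.5],0.5],[[0,0,0],[0,0,-0.5],0.4],[[0,0,0],[0,0,-0.5],0.3],[[0,0,0],[0,0,-0.5],0.3],[[0,0,0],[-15,0,-0.5],0.3],[[0,0,0],[-40,0,-0.5],0.3],[[0,0,0],[-80,0,-0.5],0.3],[[0,0,0],[-110,0,-0.5],0.3],[[0,0,0],[-110,0,-0.5],0.3]]'
python3 - <<'E'
from h import *
goto([.43,-.0689,.19],0)
E
```

```text
clock: 7.7
position: [0.6519, -0.061, 0.2507]
ee_rot: [-0.0, 0.705, 0.001, 0.709]
ft_force: [-0.0, -0.3, -1.0]
grip_width: 0.697
t 7.7 tcp [ 0.6519 -0.061   0.2507] tool x [ 0.006  0.001 -1.   ] jaw z [1.    0.002 0.006] F [-0.  -0.3 -1. ] g 0.697
shift mm [  59.2   -7.6 -222.3]
turn [ 0.1  0.4 -0. ]
turn [-1.799e+02  1.000e-01  6.000e-01]
```

```bash
python3 -m inch '[[[0,0.4,0],[0,-1,-40],0.3],[[0,0.4,0],[0,-3,-90],0.3],[[0,0.4,0],[0,-5,-140],0.3],[[0,0.4,0],[0,-7,-185],0.3],[[0,0.4,0],[0,-8,-213],0.3],[[0,0.4,0],[0,-8,-222],0.3],[[0,0.4,0],[20,-8,-222],0.3],[[0,0.4,0],[50,-8,-222],0.3],[[0,0.4,0],[70,-8,-222],0.3],[[0,0.4,0],[70,-8,-222],0.3]]'
python3 - <<'E'
from h import *
goto([.43,-.0689,.107],0)
c=__import__('workcell').camera('side');cv2.imwrite('pics/s3.png',c['pixels'][:,:,::-1]);
E
```

```text
clock: 8.95
position: [0.43, -0.0694, 0.1781]
ee_rot: [-0.001, 0.708, 0.001, 0.706]
ft_force: [-0.1, 0.1, 0.1]
grip_width: 0.703
t 8.95 tcp [ 0.43   -0.0694  0.1781] tool x [-0.003 -0.    -1.   ] jaw z [ 1.     0.002 -0.003] F [-0.1  0.1  0.1] g 0.703
shift mm [71.1  0.5  0.2]
turn [ 0.1 -0.2  0. ]
turn [-179.9   -0.    -0.3]
```

View pics/s3.png

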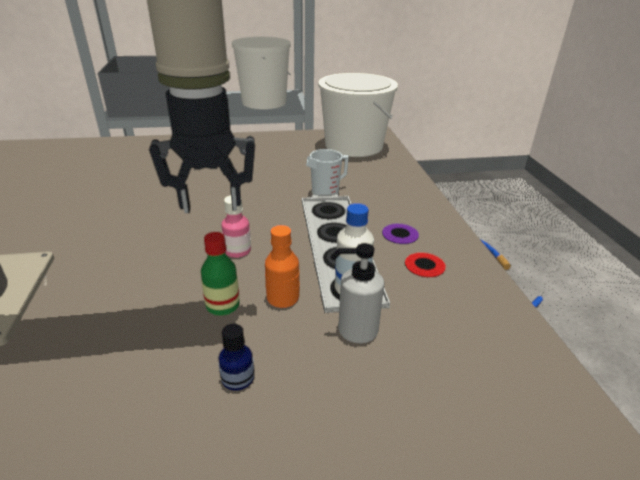

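White stands upright with its cap at (357,215). The gripper is above green, whose cap is at (215,243). I'll descend and grip.

```bash
python3 -m inch '[[[0,0,0],[25,0,0],0.3],[[0,0,0],[50,0,0],0.3],[[0,0,0],[65,0,0],0.3],[[0,0,0],[71,0.5,0],0.3],[[0,0,0],[71,0.5,0],0.3],[[0,0,0],[71,0.5,0],0.5],[[0,0,0],[71,0.5,0],0.6],[[0,0,0],[71,0.5,0],1],[[0,0,0],[71,0.5,0],1],[[0,0,0],[71,0.5,0],1]]' 40
python3 - <<'E'
from h import *
goto([.652,.0315,.18],0)
goto([.48,.02,.18],0)
E
```

```text
clock: 10.25
position: [0.4307, -0.0689, 0.1088]
ee_rot: [-0.0, 0.707, 0.001, 0.707]
ft_force: [-2.9, 0.3, 6.0]
grip_width: 0.363
t 10.25 tcp [ 0.4307 -0.0689  0.1088] tool x [-0.001  0.    -1.   ] jaw z [ 1.     0.002 -0.001] F [-2.9  0.3  6. ] g 0.363
shift mm [-71.4 100.1 221.3]
turn [ 0.1 -0.1 -0. ]
turn [-1.799e+02  0.000e+00 -1.000e-01]
t 10.25 tcp [ 0.4307 -0.0689  0.1088] tool x [-0.001  0.    -1.   ] jaw z [ 1.     0.002 -0.001] F [-2.9  0.3  6. ] g 0.363
shift mm [-71.2  88.9  49.3]
turn [ 0.1 -0.1 -0. ]
turn [-1.799e+02  0.000e+00 -1.000e-01]
```

Gripped at about 31 mm (cap is 32 mm). I'll lift, then go around the orange bottle by way of (0.48, 0.01).

```bash
python3 -m inch '[[[0,0,0],[-15,0,0],1],[[0,0,0],[-40,0,0],1],[[0,0,0],[-70,0,0],1],[[0,0,0],[-70,20,8],1],[[0,0,0],[-70,50,25],1],[[0,0,0],[-70,78,45],1],[[0,0,0],[-70,86,70],1],[[0,0,0],[-70,90,110],1],[[0,0,0],[-70,94,150],1],[[0,0,0],[-70,98,190],1]]'
python3 -m inch '[[[0,0,0],[0,1,15],1],[[0,0,0],[0,2,26],1],[[0,0,0],[0,2,31],1],[[0,0,0],[0,2,31],1],[[0,0,0],[0,2,31],1]]'
python3 - <<'E'
from h import *
goto([.652,.0315,.1158],0)
E
```

```text
clock: 11.5
position: [0.6215, 0.0311, 0.1776]
ee_rot: [-0.001, 0.708, 0.001, 0.706]
ft_force: [0.2, -0.5, -2.7]
grip_width: 0.362
clock: 12.12
position: [0.6522, 0.0332, 0.1778]
ee_rot: [-0.001, 0.708, 0.001, 0.706]
ft_force: [-0.8, 0.0, -2.8]
grip_width: 0.362
t 12.12 tcp [0.6522 0.0332 0.1778] tool x [-0.002  0.001 -1.   ] jaw z [ 1.     0.003 -0.002] F [-0.8  0.  -2.8] g 0.362
shift mm [61.9 -1.7 -0. ]
turn [ 0.2 -0.1 -0.1]
turn [-1.798e+02  1.000e-01 -2.000e-01]
```

```bash
python3 -m inch '[[[0,0,0],[20,-1.5,0],1],[[0,0,0],[40,-1.5,0],1],[[0,0,0],[50,-1.5,0],1],[[0,0,0],[56,-1.5,0],1],[[0,0,0],[58,-1.5,0],1],[[0,0,0],[59,-1.5,0],1],[[0,0,0],[60,-1.5,0],1],[[0,0,0],[60,-1.5,0],1]]'
python3 -m inch '[[[0,0,0],[1,0,0],1],[[0,0,0],[1,0,0],1]]';python3 -m inch '[[[0,0,0],[1,0,0],1],[[0,0,0],[1,0,0],1]]'
```

```text
clock: 13.12
position: [0.6521, 0.0318, 0.118]
ee_rot: [-0.001, 0.708, 0.001, 0.706]
ft_force: [-0.2, 0.2, -3.1]
grip_width: 0.36
clock: 13.38
position: [0.6521, 0.0317, 0.117]
ee_rot: [-0.001, 0.708, 0.001, 0.706]
ft_force: [0.3, -0.6, -3.7]
grip_width: 0.361
clock: 13.62
position: [0.6522, 0.0317, 0.116]
ee_rot: [-0.001, 0.708, 0.001, 0.706]
ft_force: [0.8, 0.1, -2.7]
grip_width: 0.361
```

```bash
python3 -m inch '[[[0,0,0],[1,0,0],1],[[0,0,0],[1,0,0],1]]';python3 -m inch '[[[0,0,0],[1,0,0],1],[[0,0,0],[1,0,0],1]]'
```

```text
clock: 13.88
position: [0.6524, 0.0317, 0.116]
ee_rot: [-0.001, 0.708, 0.001, 0.707]
ft_force: [-2.6, 0.3, 5.3]
grip_width: 0.357
clock: 14.12
position: [0.6525, 0.0317, 0.116]
ee_rot: [-0.0, 0.707, 0.002, 0.707]
ft_force: [-4.0, 0.7, 5.7]
grip_width: 0.363
```

Green has made contact. I'll release and go up, then over to pink.

```bash
python3 -m inch '[[[0,0,0],[0,0,0],0.55],[[0,0,0],[0,0,-0.5],0.5],[[0,0,0],[0,0,-0.5],0.4],[[0,0,0],[0,0,-0.5],0.3],[[0,0,0],[0,0,-0.5],0.3],[[0,0,0],[-15,0,-0.5],0.3],[[0,0,0],[-40,0,-0.5],0.3],[[0,0,0],[-80,0,-0.5],0.3],[[0,0,0],[-90,0,-0.5],0.3],[[0,0,0],[-90,0,-0.5],0.3]]'
python3 - <<'E'
from h import *
goto([.4554,.0896,.16],0)
E
```

```text
clock: 15.38
position: [0.6524, 0.0316, 0.207]
ee_rot: [-0.0, 0.707, 0.002, 0.707]
ft_force: [0.2, -0.3, -1.1]
grip_width: 0.703
t 15.38 tcp [0.6524 0.0316 0.207 ] tool x [ 0.001  0.002 -1.   ] jaw z [1.    0.003 0.001] F [ 0.2 -0.3 -1.1] g 0.703
shift mm [  46.9   58.5 -196.9]
turn [ 0.2  0.  -0.1]
turn [-1.798e+02  2.000e-01  1.000e-01]
```

```bash
python3 -m inch '[[[0,0,0],[0,10,-40],0.3],[[0,0,0],[0,26,-90],0.3],[[0,0,0],[0,41,-140],0.3],[[0,0,0],[0,52,-175],0.3],[[0,0,0],[15,58,-192],0.3],[[0,0,0],[40,58,-197],0.3],[[0,0,0],[47,58,-197],0.3],[[0,0,0],[47,58,-197],0.3]]'
python3 - <<'E'
from h import *
goto([.4554,.0896,.085],0)
E
```

```text
clock: 16.38
position: [0.4552, 0.0889, 0.1596]
ee_rot: [-0.0, 0.707, 0.001, 0.707]
ft_force: [-0.5, 1.2, 0.1]
grip_width: 0.698
t 16.38 tcp [0.4552 0.0889 0.1596] tool x [-0.     0.001 -1.   ] jaw z [ 1.     0.002 -0.   ] F [-0.5  1.2  0.1] g 0.698
shift mm [74.6  0.6  0.2]
turn [ 0.1 -0.  -0.1]
turn [-1.799e+02  1.000e-01 -0.000e+00]
```

```bash
python3 -m inch '[[[0,0,0],[25,0,0],0.3],[[0,0,0],[50,0,0],0.3],[[0,0,0],[68,0.5,0],0.3],[[0,0,0],[74.5,0.5,0],0.3],[[0,0,0],[74.5,0.5,0],0.3],[[0,0,0],[74.5,0.5,0],0.5],[[0,0,0],[74.5,0.5,0],0.6],[[0,0,0],[74.5,0.5,0],1],[[0,0,0],[74.5,0.5,0],1],[[0,0,0],[74.5,0.5,0],1]]' 40
python3 -m inch '[[[0,0,0],[-15,0,0],1],[[0,0,0],[-40,0,0],1],[[0,0,0],[-60,0,0],1],[[0,0,0],[-60,4,25],1],[[0,0,0],[-60,11,65],1],[[0,0,0],[-60,19,110],1],[[0,0,0],[-60,26,155],1],[[0,0,0],[-60,32,185],1],[[0,0,0],[-60,34,199],1],[[0,0,0],[-60,34,199],1]]'
python3 - <<'E'
from h import *
goto([.6544,.1233,.094],0)
E
```

```text
clock: 17.62
position: [0.4556, 0.0896, 0.0858]
ee_rot: [-0.0, 0.707, 0.002, 0.707]
ft_force: [-1.7, -1.2, 5.6]
grip_width: 0.361
clock: 18.88
position: [0.6549, 0.1241, 0.1463]
ee_rot: [-0.0, 0.707, 0.001, 0.707]
ft_force: [0.2, -1.2, -1.9]
grip_width: 0.359
t 18.88 tcp [0.6549 0.1241 0.1463] tool x [ 0.001  0.001 -1.   ] jaw z [1.    0.003 0.001] F [ 0.2 -1.2 -1.9] g 0.359
shift mm [52.3 -0.8 -0.6]
turn [ 0.1  0.  -0.1]
turn [-1.799e+02  1.000e-01  1.000e-01]
```

Contact is expected near TCP z 0.093.

```bash
python3 -m inch '[[[0,0,0],[20,-0.5,-0.5],1],[[0,0,0],[40,-0.5,-0.5],1],[[0,0,0],[46,-0.5,-0.5],1],[[0,0,0],[49,-0.5,-0.5],1],[[0,0,0],[50,-0.5,-0.5],1],[[0,0,0],[51,-0.5,-0.5],1],[[0,0,0],[51,-0.5,-0.5],1]]'
python3 -m inch '[[[0,0,0],[1,0,0],1],[[0,0,0],[1,0,0],1]]';python3 -m inch '[[[0,0,0],[1,0,0],1],[[0,0,0],[1,0,0],1]]'
```

```text
clock: 19.75
position: [0.6546, 0.1237, 0.0956]
ee_rot: [-0.0, 0.707, 0.001, 0.707]
ft_force: [0.5, -0.6, -0.8]
grip_width: 0.365
clock: 20.0
position: [0.6546, 0.1237, 0.0946]
ee_rot: [-0.0, 0.707, 0.001, 0.707]
ft_force: [-0.9, -0.9, -0.7]
grip_width: 0.361
clock: 20.25
position: [0.6545, 0.1237, 0.0935]
ee_rot: [-0.0, 0.707, 0.001, 0.707]
ft_force: [-0.1, -0.5, -0.4]
grip_width: 0.361
```

```bash
python3 -m inch '[[[0,0,0],[1,0,0],1],[[0,0,0],[1,0,0],1]]'
```

```text
clock: 20.5
position: [0.6547, 0.1237, 0.0929]
ee_rot: [-0.0, 0.707, 0.002, 0.708]
ft_force: [-2.1, -0.3, 3.1]
grip_width: 0.361
```

Pink has made contact. I'll release.

```bash
python3 -m inch '[[[0,0,0],[0.5,0,0],1],[[0,0,0],[0,0,0],0.55],[[0,0,0],[0,0,-0.5],0.5],[[0,0,0],[0,0,-0.5],0.4],[[0,0,0],[0,0,-0.5],0.3],[[0,0,0],[0,0,-0.5],0.3],[[0,0,0],[-15,0,-0.5],0.3],[[0,0,0],[-50,0,-0.5],0.3],[[0,0,0],[-105,0,-0.5],0.3],[[0,0,0],[-110,0,-0.5],0.3]]'
python3 - <<'E'
from h import *
goto([.4535,-.2261,.2],0)
E
```

```text
clock: 21.75
position: [0.6564, 0.1234, 0.209]
ee_rot: [0.001, 0.704, 0.002, 0.71]
ft_force: [-0.1, 0.2, -0.1]
grip_width: 0.702
t 21.75 tcp [0.6564 0.1234 0.209 ] tool x [ 0.009  0.004 -1.   ] jaw z [1.    0.002 0.009] F [-0.1  0.2 -0.1] g 0.702
shift mm [   5.7 -349.1 -203.7]
turn [ 0.1  0.5 -0.2]
turn [-179.9    0.4    0.8]
```

```bash
python3 -m inch '[[[0,0.5,0],[0,-30,-45],0.3],[[0,0.5,0],[0,-70,-90],0.3],[[0,0.5,0],[0,-110,-130],0.3],[[0,0.5,0],[0,-155,-160],0.3],[[0,0.5,0],[0,-205,-180],0.3],[[0,0.5,0],[0,-255,-195],0.3],[[0,0.5,0],[5,-305,-204],0.3],[[0,0.5,0],[5,-340,-204],0.3],[[0,0.5,0],[5,-349,-204],0.3],[[0,0.5,0],[5,-349,-204],0.3]]'
python3 - <<'E'
from h import *
goto([.4535,-.2261,.13],0)
goto([.4535,-.2261,.063],0)
c=__import__('workcell').camera('side');cv2.imwrite('pics/s4.png',c['pixels'][:,:,::-1]);
c=__import__('workcell').camera('top');cv2.imwrite('pics/t4.png',c['pixels'][:,:,::-1]);
E
```

```text
clock: 23.0
position: [0.4531, -0.2258, 0.2007]
ee_rot: [0.001, 0.707, 0.002, 0.707]
ft_force: [-0.3, 0.7, -0.1]
grip_width: 0.699
t 23.0 tcp [ 0.4531 -0.2258  0.2007] tool x [ 0.     0.004 -1.   ] jaw z [1.    0.001 0.   ] F [-0.3  0.7 -0.1] g 0.699
shift mm [70.7 -0.5  0.3]
turn [ 0.1  0.  -0.2]
turn [-179.9    0.4    0. ]
t 23.0 tcp [ 0.4531 -0.2258  0.2007] tool x [ 0.     0.004 -1.   ] jaw z [1.    0.001 0.   ] F [-0.3  0.7 -0.1] g 0.699
shift mm [137.7  -0.8   0.3]
turn [ 0.1  0.  -0.2]
turn [-179.9    0.4    0. ]
```

View pics/s4.png

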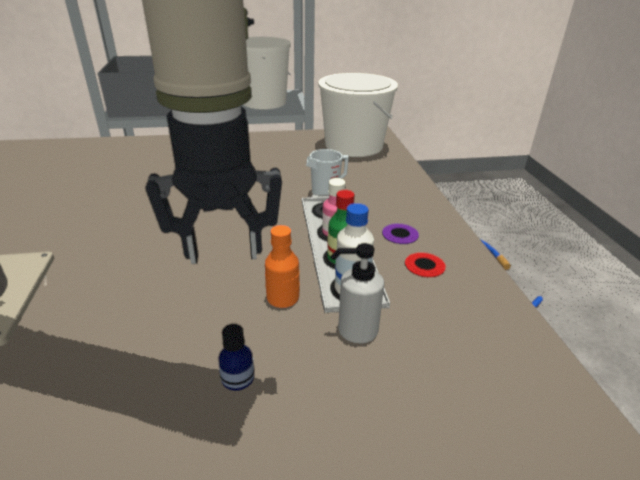

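View pics/t4.png

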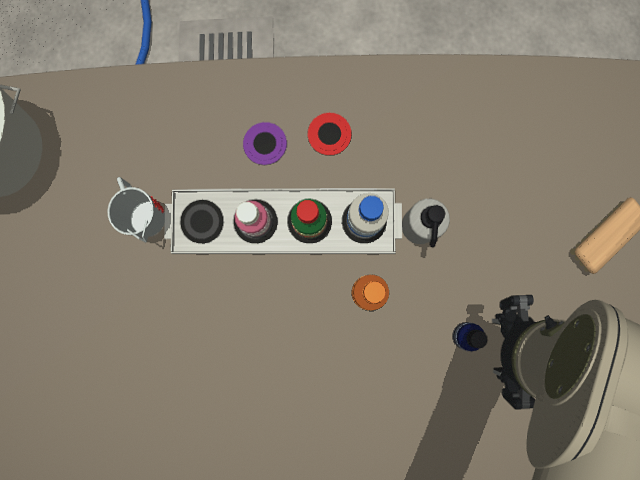

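The top view shows white (371,208), green (307,211) and pink (247,213) standing in the row. In the side view the fingertips are at about (190–257,258). I'll check by projection that they're above navy.

```bash
python3 - <<'E'
from h import *
for n in ['top','side']:
    c=dict(np.load(n+'0.npz'));T=c['extrinsics']
    print(n,cv2.projectPoints(np.array([[.4531,-.2258,.2007],[.4535,-.2261,.092]]),cv2.Rodrigues(T[:3,:3])[0],T[:3,3],c['intrinsics'],c['dist'])[0].reshape(-1,2).round(0))
E
```

```text
top [[499. 345.]
 [478. 339.]]
side [[225. 260.]
 [234. 329.]]
```

The projections agree with the pictures, so I descend on navy (black cap) and grip.

```bash
python3 -m inch '[[[0,0,0],[30,0,0],0.3],[[0,0,0],[70,0,0],0.3],[[0,0,0],[100,-0.5,0],0.3],[[0,0,0],[125,-0.5,0],0.3],[[0,0,0],[137,-0.5,0],0.3],[[0,0,0],[137,-0.5,0],0.5],[[0,0,0],[137,-0.5,0],0.6],[[0,0,0],[137,-0.5,0],1],[[0,0,0],[137,-0.5,0],1],[[0,0,0],[137,-0.5,0],1]]' 40
python3 -m inch '[[[0,0,0],[-15,0,0],1],[[0,0,0],[-40,0,0],1],[[0,0,0],[-80,0,0],1],[[0,0,0],[-80,30,0],1],[[0,0,0],[-80,75,0],1],[[0,0,0],[-80,125,-5],1],[[0,0,0],[-80,175,-10],1],[[0,0,0],[-80,225,-10],1],[[0,0,0],[-80,270,0],1],[[0,0,0],[-80,310,10],1]]'
python3 - <<'E'
from h import *
goto([.6569,.2152,.135],0)
E
```

```text
clock: 24.35
position: [0.4542, -0.2248, 0.0646]
ee_rot: [0.0, 0.706, 0.003, 0.708]
ft_force: [-0.9, 0.6, 6.5]
grip_width: 0.315
clock: 25.6
position: [0.4633, 0.0865, 0.1472]
ee_rot: [0.0, 0.706, 0.003, 0.708]
ft_force: [1.2, -1.2, -0.1]
grip_width: 0.317
t 25.6 tcp [0.4633 0.0865 0.1472] tool x [ 0.004  0.005 -1.   ] jaw z [1.    0.004 0.004] F [ 1.2 -1.2 -0.1] g 0.317
shift mm [ 13.6 127.8 194.1]
turn [ 0.2  0.2 -0.3]
turn [-179.8    0.5    0.3]
```

```bash
python3 -m inch '[[[0,0.2,-0.3],[0,35,25],1],[[0,0.2,-0.3],[0,75,60],1],[[0,0.2,-0.3],[0,105,100],1],[[0,0.2,-0.3],[0,122,140],1],[[0,0.2,-0.3],[0,128,175],1],[[0,0.2,-0.3],[0,129,192],1],[[0,0.2,-0.3],[0,129,194],1],[[0,0.2,-0.3],[0,129,194],1],[[0,0.2,-0.3],[0,129,194],1]]'
python3 - <<'E'
from h import *
goto([.6569,.2165,.0716],0)
E
```

```text
clock: 26.72
position: [0.6562, 0.2165, 0.1491]
ee_rot: [-0.001, 0.707, 0.002, 0.707]
ft_force: [0.3, -0.5, -0.6]
grip_width: 0.315
t 26.73 tcp [0.6562 0.2165 0.1491] tool x [ 0.  0. -1.] jaw z [1.    0.004 0.   ] F [ 0.3 -0.5 -0.6] g 0.315
shift mm [77.5  0.   0.7]
turn [ 0.2  0.  -0. ]
turn [-179.8    0.     0. ]
```

```bash
python3 -m inch '[[[0,0,0],[25,0,0.5],1],[[0,0,0],[50,0,0.5],1],[[0,0,0],[66,0,0.5],1],[[0,0,0],[72,0,0.5],1],[[0,0,0],[74,0,0.5],1],[[0,0,0],[75,0,0.5],1],[[0,0,0],[76,0,0.5],1],[[0,0,0],[76,0,0.5],1]]'
python3 -m inch '[[[0,0,0],[1,0,0],1],[[0,0,0],[1,0,0],1]]';python3 -m inch '[[[0,0,0],[1,0,0],1],[[0,0,0],[1,0,0],1]]'
```

```text
clock: 27.72
position: [0.6568, 0.2165, 0.0734]
ee_rot: [-0.001, 0.707, 0.002, 0.707]
ft_force: [0.1, 0.1, -1.4]
grip_width: 0.315
clock: 27.98
position: [0.6568, 0.2165, 0.0723]
ee_rot: [-0.001, 0.707, 0.002, 0.707]
ft_force: [0.4, 0.4, -1.1]
grip_width: 0.313
clock: 28.22
position: [0.6569, 0.2166, 0.0718]
ee_rot: [-0.001, 0.707, 0.002, 0.707]
ft_force: [-1.1, -0.3, 2.6]
grip_width: 0.314
```

Navy has made contact. I'll release, retreat up and back towards the robot, then check all four.

```bash
python3 -m inch '[[[0,0,0],[0.5,0,0],1],[[0,0,0],[0,0,0],0.6],[[0,0,0],[0,0,0],0.5],[[0,0,0],[0,0,0],0.4],[[0,0,0],[0,0,0],0.3],[[0,0,0],[0,0,0],0.3],[[0,0,0],[-15,0,0],0.3],[[0,0,0],[-50,0,0],0.3],[[0,0,0],[-105,0,0],0.3],[[0,0,0],[-140,0,0],0.3]]'
python3 -m inch '[[[0,0,0],[-20,20,-40],0.3],[[0,0,0],[-20,60,-80],0.3],[[0,0,0],[-20,100,-120],0.3],[[0,0,0],[-20,140,-160],0.3],[[0,0,0],[-20,180,-200],0.3],[[0,0,0],[-20,200,-220],0.3],[[0,0,0],[-20,200,-220],0.3]]'
python3 - <<'E'
from h import *
from workcell import camera
for n in ['top','side']:
    c=camera(n); cv2.imwrite(f'pics/{n}9.png',c['pixels'][:,:,::-1]); np.savez(f'{n}9.npz',**c)
im=cv2.imread('pics/top9.png');cv2.imwrite('pics/topD.png',cv2.resize(im[170:270,160:460],None,fx=2.6,fy=2.6,interpolation=cv2.INTER_CUBIC))
im=cv2.imread('pics/side9.png');cv2.imwrite('pics/sideD.png',cv2.resize(im[140:350,250:450],None,fx=2.8,fy=2.8,interpolation=cv2.INTER_CUBIC))
E
```

```text
clock: 29.48
position: [0.6576, 0.2164, 0.2161]
ee_rot: [-0.001, 0.706, 0.002, 0.709]
ft_force: [0.4, 0.7, 0.7]
grip_width: 0.7
clock: 30.35
position: [0.4347, 0.4178, 0.2366]
ee_rot: [-0.002, 0.706, 0.004, 0.709]
ft_force: [0.8, -0.2, -0.1]
grip_width: 0.702
```

View pics/topD.png

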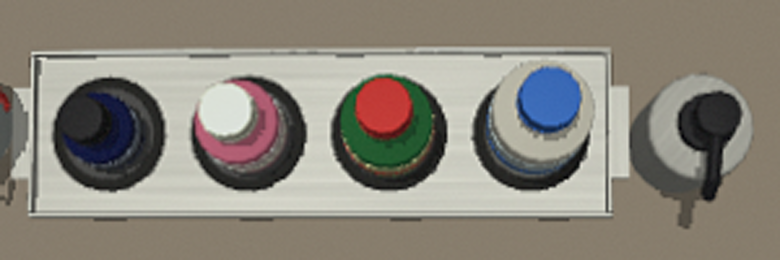

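View pics/sideD.png

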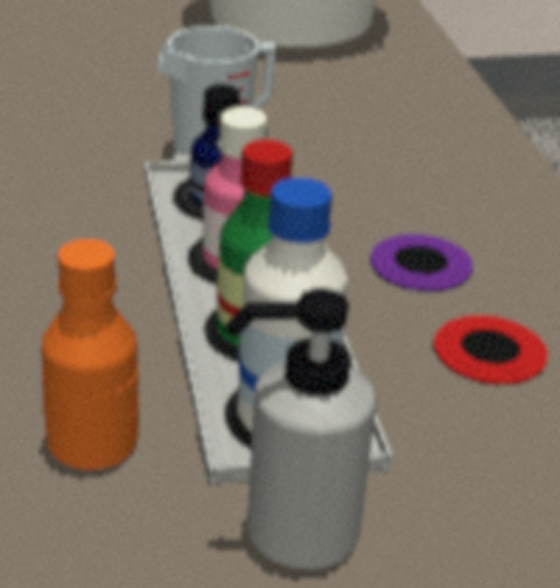

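All four stand upright in order. In topD the caps are navy (85,117), pink (225,110), green (383,103) and white (549,97). I'll compute the offsets from the mats and check whether the jug or dispenser moved.

```bash
python3 - <<'E'
from h import *
c=dict(np.load('top9.npz'));c0=dict(np.load('top0.npz'))
M={'navy':(.6569,.2152),'pink':(.6544,.1233),'green':(.652,.0315),'white':(.6503,-.0604)}
for n,p,z in [('navy',(85,117),.099),('pink',(225,110),.121),('green',(383,103),.143),('white',(549,97),.165)]:
    q=up(*p,2.6,160,170);b=ray(c,q,z);print(n,((b[:2]-M[n])*1000).round(1),'z',bp(c,q)[2].round(4))
for n,(x0,x1,y0,y1) in {'jug':(100,160,170,245),'disp':(408,455,195,250)}.items():
    d=np.abs(c['pixels'][y0:y1,x0:x1].astype(int)-c0['pixels'][y0:y1,x0:x1]).max(2);print(n,'changed px',(d>40).sum(),d.size)
goto(None)
E
```

```text
navy [-1.5 -4.5] z 0.0987
pink [-0.4  0.4] z 0.1209
green [0.5 0.4] z 0.1434
white [0.1 1. ] z 0.1653
jug changed px 0 4500
disp changed px 0 2585
t 30.45 tcp [0.4375 0.4149 0.2364] tool x [ 0.006  0.002 -1.   ] jaw z [1.    0.003 0.006] F [ 0.6 -0.6  0.4] g 0.697
```

```bash
python3 -c "
from workcell import manip
print(manip.hand_in())"
```

```text
the job is handed in; nothing more can be done
None
```

The four bottles are standing on the drip tray in order of height, and I've handed the job in. White is on mat_4 by the dispenser, green on mat_3, pink on mat_2 and navy on mat_1 by the jug. I lowered each one until the wrist force showed contact before letting go. The orange look-alike and the purple and red discs were not touched.

**Last checks, from the final top and side pictures:**
- **Centring:** white, green and pink are within about 1 mm of their mat centres. Navy is about 5 mm off, against a limit of 15 mm. Part of that may be my reading of its dark cap, because the arm position at release suggested about 1 mm.
- **Upright:** all four look upright, and each cap top is within 1 mm of the height expected for a bottle standing on its mat.
- **Dispenser and jug:** no pixels around either changed noticeably from the start.
- **Time and contact:** the job took 30.5 s of the 120 s, and the gripper was clear of everything.

My rough first readings of the bottles in the side view differed from the top view by up to 15 mm in y. I went with the top view, which its own depth readings backed up. No check failed.

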